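# Candle the bantam egg

### The job

Take the smallest of the three raw eggs out of the wooden egg block, gently so that the shell does not crack, and hold it up to the candling lamp: blunt end to the light, centred on the lamp's mouth, the egg's long axis in line with the tilted lamp head, and about 20 mm clear of the mouth. Finish while still holding it there, still and without touching the lamp; leave the other two eggs in their holes and do not disturb the lamp or the other things on the worktop.

Things in the scene. Friction and masses are not known exactly. Their poses are not given: they have to be found in the camera images.
- egg_small: the smallest egg, light-brown shell like the others: 36 mm across, 46 mm long, about 35 g, friction about 0.6. Origin: the bottom of its blunt end; z runs along the long axis to the pointed end. It stands blunt end down in a hole of the block and is widest 21 mm from the blunt end. The shell cracks if a finger presses with more than 15 N; 5 to 8 N per finger carries it well.
- egg_large1: a large egg, 45 mm across and 59 mm long, in another hole of the block. Origin at the bottom of the blunt end (down), z along the long axis to the pointed end (up). Stays where it is.
- egg_large2: another large egg, 44 mm across and 57 mm long, in another hole of the block. Origin and axes as for the other large egg. Stays where it is.
- block: egg block: dark wooden slab 190 x 190 mm, 30 mm thick, fixed, with four 28 mm holes in a square, 90 mm between centres (at x, y = +-45 mm of its own frame). Origin: centre of the underside, z up. Three holes carry an egg, in any order. The blunt ends sink 6 to 9 mm below the slab's top (the small egg's 8 mm).
- candler_head: head of the candling lamp: white tube 54 mm in diameter, narrowing to 43 mm at the black rim of its mouth, in a fork on a fixed round foot 110 mm across. Origin: on the tilt axis, 88 mm above the worktop, 52 mm from the mouth; z runs along the tube out of the mouth (the way the light goes), 0.3 to 0.7 rad off vertical, leaning roughly towards the robot. The hinge is stiff (0.6 N m): leave it.
- candler_mouth (a point): centre of the lamp's mouth, 52 mm from the head's origin along the head's z axis; axes as the head's.
- mug: blue ceramic mug, 78 mm across, 90 mm high, beyond the block and lamp. A bystander; origin at the centre of its underside.
- jar: amber glass jar with steel lid, 68 mm across, 100 mm high, beyond the block and lamp. A bystander; origin at the centre of its underside.
- salt: white ceramic salt shaker, 42 mm across, 74 mm high, between block and lamp, near the robot. A bystander; origin at the centre of its underside.
- pepper: dark wooden pepper mill, 40 mm across, 90 mm high, between block and lamp. A bystander; origin at the centre of its underside.
- timer: kitchen timer, low white disc with a small steel knob, 60 mm across, 47 mm high, between block and lamp. A bystander; origin at the centre of its underside.
- spoon: wooden spoon, 205 mm long, 8 mm thick, lying flat along y beyond block and lamp, at the robot's right. A bystander.
Things that resemble listed ones, but are neither listed nor needed, are in the scene too. What is shaped like the egg_small but orange or red is not meant.

How it is judged (in metres and radians):
On the way:
1. the small egg is lifted clear of the block in the fingers (z of egg_small in the frame of block above 0.045 m and contact force between egg_small and the fingers above 0.4 N and contact force between egg_small and candler below 0.05 N and contact force between egg_small and block below 0.05 N), for 0.2 s.
At the end, for the whole second after the job is handed in: Small egg held still by the fingers alone, touching neither lamp nor block: blunt end 5-35 mm out from the lamp's mouth, within 12 mm of the beam axis (each way), long axis within 0.22 rad of the lamp head's. Large eggs within 15 mm of their start and upright (0.3 rad); lamp mouth within 12 mm (z of egg_small in the frame of candler_head between 0.057 and 0.087 m and x of egg_small in the frame of candler_head between -0.012 and 0.012 m and y of egg_small in the frame of candler_head between -0.012 and 0.012 m and angle between the z axis of egg_small and the z axis of candler_head, either way round below 0.22 rad and linear speed of egg_small below 0.02 m/s and contact force between egg_small and the fingers above 0.4 N and contact force between egg_small and candler below 0.05 N and contact force between egg_small and block below 0.05 N and distance of each of egg_large1, egg_large2 from where it was at the start of the episode below 0.015 m and angle between each of egg_large1, egg_large2's own z axis and vertical below 0.3 rad and distance of candler_mouth from where it was at the start of the episode below 0.012 m); the arm keeps its last pose, push and grip.
It fails at once if the small egg is squeezed or knocked by the fingers with more than 15 N per finger (contact force between egg_small and the fingers above 30 N).
It fails at once if the small egg is pressed against the block with more than 25 N or the lamp with more than 15 N (contact force between egg_small and candler above 15 N or contact force between egg_small and block above 25 N).
It fails at once if a large egg is moved by more than 20 mm (distance of any of egg_large1, egg_large2 from where it was at the start of the episode above 0.02 m).
It fails at once if the lamp head is turned (its mouth moved by more than 15 mm) (distance of candler_mouth from where it was at the start of the episode above 0.015 m).
It fails at once if a bystander is moved by more than 30 mm (distance of any of mug, jar, salt, pepper, spoon, timer from where it was at the start of the episode above 0.03 m).
It also fails if it takes over 38 s, if anything falls off the work surface, if the arm or the gripper's body presses on something with over 40 N, if the wrist force passes 120 N, or if a joint passes its speed limit or range.

### The arm

A 6-joint arm with a two-finger parallel gripper is mounted at the origin on the work surface. World frame = base frame: x ahead of the robot, y to its left, z up, the work surface at z = 0. Lengths are in mm, angles in rad, forces in N, time in s.
With the tool pointing down it reaches from about 300 to 775 mm from the base axis. Payload 14.6 kg.
Tool frame: the origin (TCP) lies midway between the tips of the shut fingers; the grasp point (between the pads) lies 19 mm behind it (env.grip_point_offset is the distance from the TCP to the grasp point, in mm); z points along the fingers, y is the line along which they close (so a half turn about z gives the same grasp; the last joint's range is limited). The gripper opens to 94 mm and grips with 3 to 60 N. Pads are 16 mm wide; open, the fingers measure 119 mm over their backs; the gripper's body (75 mm by 177 mm) begins 78 mm behind the grasp point.
Start: joints at [-1.346, 0.3, 1.521, -0, 1.321, -0.067], TCP at [158.215, -526.742, 205.446] pointing down, gripper open.
Joint ranges: [-3.03, 3.03], [-0.79, 2.21], [0.23, 2.52], [-1.04, 4.18], [0, 3.07], [-2.55, 2.55]. Speed limits (rad/s): [2.22, 2.22, 2.57, 3.14, 3.14, 3.14].

### API

Orientations are given as a rotation vector (axis times angle).
In Python, from workcell import env gives the robot as it stands.
- The arm moves only by the tool step_arm, never from a script. Its argument "moves" is text: rows parted by semicolons, each of 7 numbers parted by spaces: the shift along the tool's x, y, z in units of 250 mm (1.0 is 250 mm), then the turn, a rotation vector about the tool's x, y, z in units of 2 rad (1.0 is 2 rad), then the opening, from -1 (shut) to 1 (fully open), so that 0 is half open. In form: x y z ax ay az fingers; .... A call has exactly 10 rows; each row is the pose to reach, as a shift and turn from the pose commanded when the call began, along the tool's axes at that moment; what a row does not reach only later rows make up. A row lasts 1/10 s, in which the tool goes at most 50 mm and 8.59 degrees, less where a joint would pass 70% of its speed; a pose out of reach is approached as far as the arm can. A call with a number of a shift or a turn outside -1 to 1 is refused whole. A call with a gripper value outside its range is refused whole. The fingers move at their own pace and stop on an object; "force" is the grip in N (left out, the last holds). Time passes only in rows, so rows that repeat a pose let the fingers close, or fill a call up. It gives the time, the measured TCP pose, the force, the opening and the grip force at its end, in the units of the state.
- env.state(): the state, without advancing time (a new reading comes with each control period).
- env.get_image(name): name is "side" or "top" or "wrist"; returns (picture, depth): 480x640x3 uint8, blue, green, red; 480x640 float32, mm along the optical axis (not along the pixel's ray), 0 where there is no reading.
- env.camera_info(name): a dict with "vfov" (degrees; the focal length in pixels is half the picture's height over the tangent of half this angle, whatever the lens; pixels are square), "cx", "cy" (the principal point, pixels), "R" (3x3) and "t" (3): a world point X has camera coordinates R X + t; the wrist camera has in their place "hand_eye" (4x4, takes a point from camera to tool coordinates, whose origin is the TCP and whose axes are the flange's). Camera axes: x right, y down, z forward; pixel columns grow to the right and rows downward; lengths in mm; the calibration is good to about 2 mm. A picture is of the moment at which its call begins: read the wrist's pose just before it. camera_info takes no time and is no camera call.
- env.sign_off(): hands the job in; it is judged then, once.
Trained networks look in the newest picture that a camera, given by its name, has taken for a name from the list of things; names that differ only in an ending like _2 or _b are one class to them, and where a whole thing is asked for, a point or a joint stands for the part that bears it (a point fixed in the world has none). Each returns a list of dicts, best first, with "conf" (0 to 1); they miss things now and then, are a little off and sometimes report something else, mostly with a low value. They report only what shows in the picture. A call takes as long as a camera call. They do not tell look-alikes from the thing itself.
- env.recognise(target, camera): "centre" ([row, column] in pixels, amid what is visible of it).
- env.tip_of(target, camera): "centre" ([row, column] in pixels: a listed point, or the origin of a listed thing).
The state is a dict: "time": time; "joint_pos": joint angles; "qvel": joint speeds; "tau": joint torques, N m; "tcp_pos": TCP position; "eef_rot": TCP orientation; "force": force on the tool from outside, world axes, zero at the start; "moment": the same for the moment, N m; "opening": finger opening in mm; "grip_force": force on a finger pad.
Only numpy, scipy, OpenCV 4.12 (cv2) and the standard library are available. Lean on these libraries where they do the work, as an engineer would, in place of code of your own. Each camera call takes 0.05 s, during which the arm holds its last target. There are 200 camera calls.

## Working session

There is one attempt and no reset: what is moved stays moved. The work goes in short steps, Python scripts to look and compute and a tool call to move; the robot and the scene stay as the last step left them, time stands still between calls to the robot, and variables do not carry over. Pictures are saved under pics/ and viewed, at most 10 in all, crops included, and the job is handed in when it is done.

Besides the shell and the picture viewer there is one more tool, called after "Call:" by a JSON object that holds its "fn" and its "kwargs", one argument or row to a line. step_arm: Moves the arm, as the interface text tells. Shifts and turns lie within -1 to 1; 1 stands for 250 mm of shift or 2 rad of turn. Its arguments: {"type":"object","properties":{"moves":{"type":"string"},"force":{"type":"number"}},"required":["moves"]}

```bash
mkdir -p pics
cat > h.py <<'E'
import numpy as np,cv2
from workcell import env
from scipy.spatial.transform import Rotation as Ro
def cam(n):
    s=env.state(); im,d=env.get_image(n); c=env.camera_info(n)
    f=240/np.tan(np.radians(c['vfov'])/2)
    if 'hand_eye' in c:
        H=np.array(c['hand_eye']); R=Ro.from_rotvec(s['eef_rot']).as_matrix()
        A=R@H[:3,:3]; b=R@H[:3,3]+np.array(s['tcp_pos'])
    else:
        A=np.array(c['R']).T; b=-A@np.array(c['t'])
    v,u=np.mgrid[:480,:640]
    P=np.stack([(u-c['cx'])/f*d,(v-c['cy'])/f*d,d],-1)@A.T+b
    P[d<=0]=np.nan
    return im,d,P,(A,b,f,c)
E
python3 - <<'E'
from h import *
print(env.state()); print(env.grip_point_offset)
ims=[]
for n in ['top','side']:
    im,d,P,k=cam(n); ims.append(im); cv2.imwrite(f'pics/{n}0.png',im); np.savez(f'{n}0.npz',P=P,im=im)
    print(n,k[1].round(),k[0][:,2].round(2))
    for t in ['egg_small','egg_large1','egg_large2','block','candler_head','candler_mouth','salt','pepper','timer','mug','jar']:
        for r in env.recognise(t,n)[:3]:
            c=np.array(r['centre']).astype(int); print(t,round(r['conf'],2),c,P[c[0],c[1]].round() if 0<=c[0]<480 and 0<=c[1]<640 else '')
    print([(t,[(round(r['conf'],2),np.round(r['centre'])) for r in env.tip_of(t,n)[:2]]) for t in ['candler_mouth','candler_head']])
E
```

```text
{'time': 0.0, 'joint_pos': array([-1.34558376e+00,  3.00461943e-01,  1.52155774e+00, -2.11044449e-05,
        1.32069160e+00, -6.66304647e-02]), 'qvel': array([ 6.19262826e-04,  1.35588706e-04,  8.72399134e-05, -2.45664418e-04,
       -9.86132268e-04, -3.26212293e-04]), 'tau': array([ 6.90557090e-05, -5.31813741e+01, -3.52735984e+01,  7.08309864e-02,
        2.44117499e-02, -9.20709704e-05]), 'tcp_pos': array([ 158.16438127, -526.50513066,  204.9012245 ]), 'eef_rot': array([-3.10710199e+00, -4.56647028e-01,  1.71133061e-04]), 'force': array([ 0.00575324, -0.32644404,  0.38605762]), 'moment': array([ 0.02464188,  0.04383186, -0.00097892]), 'grip_force': 0.0, 'opening': 94.02726884589407}
18.8
top [ 371.   52. 1375.] [ 0.15  0.02 -0.99]
egg_small 0.78 [324 256] [384. 221.  39.]
egg_small 0.68 [231 278] [583. 167.  70.]
egg_small 0.48 [227 163] [605. 428.  40.]
egg_large1 0.82 [268 265] [502. 196.  81.]
egg_large1 0.74 [256 226] [531. 280.  77.]
egg_large2 0.82 [268 265] [502. 196.  81.]
egg_large2 0.74 [256 226] [531. 280.  77.]
block 0.86 [246 253] [557. 228.  28.]
candler_head 0.75 [
[... 645 characters left out ...]
 73.]
egg_large1 0.83 [343 322] [529. 301.  73.]
egg_large2 0.93 [307 343] [508. 216.  73.]
egg_large2 0.83 [343 322] [529. 301.  73.]
block 0.67 [330 312] [560. 247.  29.]
candler_head 0.77 [168 377] [ 500. -164.  125.]
candler_head 0.57 [330 311] [561. 248.  30.]
candler_mouth 0.95 [170 377] [ 500. -159.  123.]
candler_mouth 0.48 [248 352] [525.  10.  26.]
salt 0.8 [256 407] [404.  30.  46.]
pepper 0.68 [232 313] [613.  11.  57.]
mug 0.63 [221 262] [719.  37.  91.]
mug 0.46 [231 318] [603.   5.  57.]
jar 0.7 [253 242] [730. 134.  86.]
[('candler_mouth', [(0.71, array([160., 387.])), (0.21, array([246., 314.]))]), ('candler_head', [(0.84, array([176., 375.])), (0.48, array([315., 349.]))])]
```

View pics/top0.png

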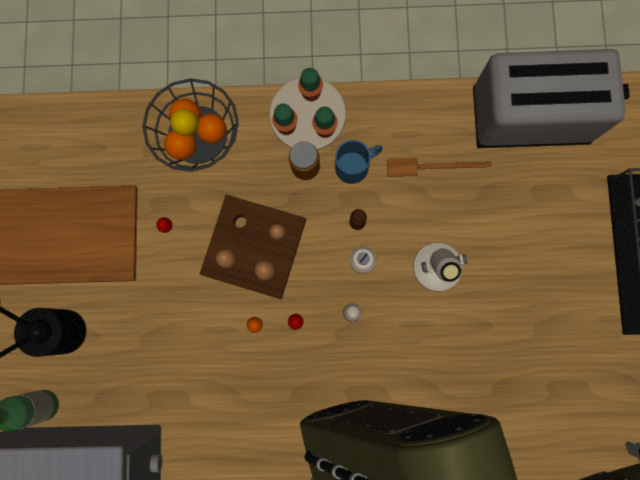

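View pics/side0.png

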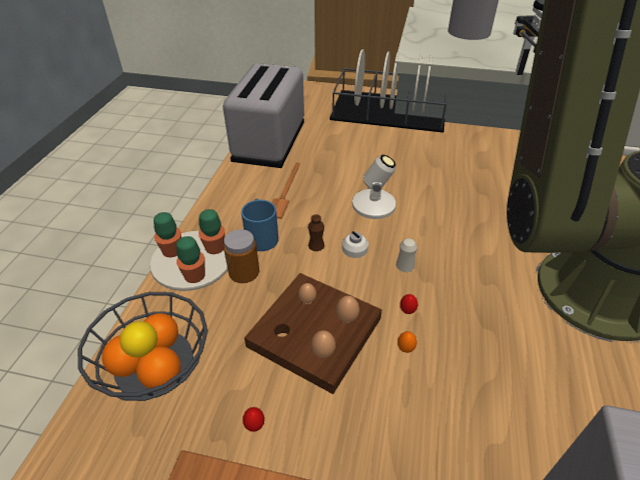

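Top view: the small egg is at about (231,278) in the back-right hole, its top at z≈70 mm as expected. The large eggs are at (268,265) and (256,226), and the lamp mouth is at about (271,451). The side view agrees: small egg (291,303), lamp mouth (160,387). The red and orange ones are decoys. Next I fit the egg and lamp to the point clouds.

```bash
cat > fit.py <<'E'
from h import *
from scipy.optimize import least_squares
def fit_egg(P,x0):
    Q=P.reshape(-1,3); Q=Q[np.isfinite(Q).all(1)]
    q=Q[(np.hypot(*(Q[:,:2]-x0).T)<25)&(Q[:,2]>36)&(Q[:,2]<80)]
    def res(p):
        w=(q-[p[0],p[1],p[2]+43]); c=np.where(w[:,2]>0,25,21)
        return (np.sqrt((w[:,0]/18)**2+(w[:,1]/18)**2+(w[:,2]/c)**2)-1)*18
    r=least_squares(res,[*x0,0],loss='soft_l1'); return r.x,len(q),np.median(abs(res(r.x)))
def fit_lamp(P,x0):
    Q=P.reshape(-1,3); Q=Q[np.isfinite(Q).all(1)]
    q=Q[(np.hypot(*(Q[:,:2]-x0).T)<70)&(Q[:,2]>75)&(Q[:,2]<160)]
    prof=np.array([[-60,0],[-40,27],[30,27],[52,21.5]])
    def res(p):
        a=np.array([np.sin(p[3])*np.cos(p[4]),np.sin(p[3])*np.sin(p[4]),np.cos(p[3])])
        w=q-[p[0],p[1],88+p[2]]; z=w@a; r=np.linalg.norm(w-np.outer(z,a),axis=1)
        side=r-np.interp(z,[30,52],[27,21.5]); top=z-52
        return np.where(top>-3,np.where(r<19,top,np.where(np.abs(side)<np.abs(top),side,top)),side)
    best=min((least_squares(res,[*x0,0,t,az],loss='soft_l1',f_scale=2) for t in(.3,.6) for az in(2.6,3.14,-2.6)),key=lambda r:r.cost)
    p=best.x;a=np.array([np.sin(p[3])*np.cos(p[4]),np.sin(p[3])*np.sin(p[4]),np.cos(p[3])])
    return p,a,len(q),np.median(abs(res(p))), p[:3]+[0,0,88]+52*a
E
python3 - <<'E'
from fit import *
np.set_printoptions(precision=3,suppress=True)
for n in ['top','side']:
    d=np.load(n+'0.npz');P=d['P'];im=d['im'].astype(int)
    print(n,fit_egg(P,np.array([583,167.])))
    z=P[...,2]; xy=P[...,:2]
    m=(np.hypot(xy[...,0]-500,xy[...,1]+175)<75)&(z>2)&(z<25)&(im.min(-1)>90)
    print('foot',np.nanmean(P[m],0),m.sum(), np.ptp(P[m],axis=0))
    for x0 in ([500,-175.],): print(*fit_lamp(P,np.array(x0)))
    # mouth glow
    m=(z>110)&(np.hypot(xy[...,0]-490,xy[...,1]+180)<50)&(im[...,2]-im[...,0]>30)
    q=P[m];print('glow',len(q),q.mean(0),np.linalg.svd(q-q.mean(0),full_matrices=False)[2][2])
c=env.camera_info('wrist');print(np.array(c['hand_eye']),c['vfov'])
E
```

```text
top (array([586.814, 172.193,  -0.193]), 207, np.float64(0.9604306922086934))
foot [ 498.061 -170.057   16.563] 915 [106.612 107.843  19.659]
[ 501.756 -184.611    0.679    0.458    3.261] [-0.439 -0.053  0.897] 936 1.226230658991378 [ 478.92  -187.359  135.315]
glow 169 [ 478.401 -187.52   135.126] [-0.485 -0.082  0.87 ]
side (array([588.269, 172.705,  -0.334]), 252, np.float64(0.5988565256270341))
foot [ 501.501 -164.781   16.065] 935 [129.69  141.298  22.692]
[ 501.742 -180.903   -0.043    0.428    3.448] [-0.395 -0.125  0.91 ] 759 1.405562244598304 [ 481.184 -187.412  135.275]
glow 97 [ 484.781 -187.774  133.12 ] [-0.091 -0.036 -0.995]
[[  -0.001   -0.973   -0.231   66.429]
 [   1.      -0.001    0.001   -0.183]
 [  -0.001   -0.231    0.973 -179.427]
 [   0.       0.       0.       1.   ]] 60.08527178228266
```

Call:
{"fn": "step_arm", "kwargs": {
  "moves": "0.16 -0.09 -0.02 0 0 0 0.28;0.32 -0.18 -0.04 0 0 0 0.28;0.48 -0.27 -0.06 0 0 0 0.28;0.64 -0.36 -0.08 0 0 0 0.28;0.81 -0.46 -0.08 0 0 0 0.28;0.81 -0.46 -0.08 0 0 0 0.28;0.81 -0.46 -0.08 0 0 0 0.28;0.81 -0.46 -0.08 0 0 0 0.28;0.81 -0.46 -0.08 0 0 0 0.28;0.81 -0.46 -0.08 0 0 0 0.28",
  "force": 6
}}

```text
time: 2.4
tcp_pos: [318.4, -359.0, 225.3]
eef_rot: [-3.108, -0.454, 0.0]
force: [0.8, 0.2, -0.4]
opening: 60.1
grip_force: 0.0
```

Call:
{"fn": "step_arm", "kwargs": {
  "moves": "0.16 -0.09 -0.02 0 0 0 0.28;0.32 -0.18 -0.04 0 0 0 0.28;0.48 -0.27 -0.06 0 0 0 0.28;0.64 -0.36 -0.08 0 0 0 0.28;0.81 -0.46 -0.08 0 0 0 0.28;0.81 -0.46 -0.08 0 0 0 0.28;0.81 -0.46 -0.08 0 0 0 0.28;0.81 -0.46 -0.08 0 0 0 0.28;0.81 -0.46 -0.08 0 0 0 0.28;0.81 -0.46 -0.08 0 0 0 0.28"
}}

```text
time: 3.4
tcp_pos: [479.4, -190.9, 245.6]
eef_rot: [3.108, 0.454, 0.0]
force: [-0.1, 0.8, 0.4]
opening: 59.9
grip_force: 0.0
```

Run:
```python
from fit import *
np.set_printoptions(precision=3,suppress=True)
im,d,P,k=cam('wrist'); cv2.imwrite('pics/w1.png',im); np.savez('w1.npz',P=P,im=im,A=k[0],b=k[1],f=k[2])
s=env.state();print(s['time'],s['tcp_pos'],s['eef_rot'],s['joint_pos'],s['opening'])
print([(r['conf'],r['centre']) for r in env.tip_of('candler_mouth','wrist')[:2]])
print(*fit_lamp(P,np.array([500,-182.])))
im=im.astype(int);z=P[...,2]
m=(z>110)&(np.hypot(P[...,0]-480,P[...,1]+187)<40)&(im[...,2]-im[...,0]>30)
q=P[m];v,u=np.nonzero(m);print('glow',len(q),u.mean(),v.mean(),q.mean(0),np.linalg.svd(q-q.mean(0),full_matrices=False)[2][2])
```

```text
3.45 [ 479.509 -190.725  245.552] [3.108 0.454 0.   ] [-0.45   0.195  1.558  0.     1.389  0.831] 59.961362499816666
[(0.74, [232.7, 314.1])]
[ 501.251 -183.978    0.448    0.452    3.293] [-0.432 -0.066  0.9  ] 7129 0.5510435232565385 [ 478.807 -187.392  135.231]
glow 7349 310.84650972921486 393.4968022860253 [ 494.341 -183.862  325.156] [ 0.974  0.205 -0.095]
```

View pics/w1.png

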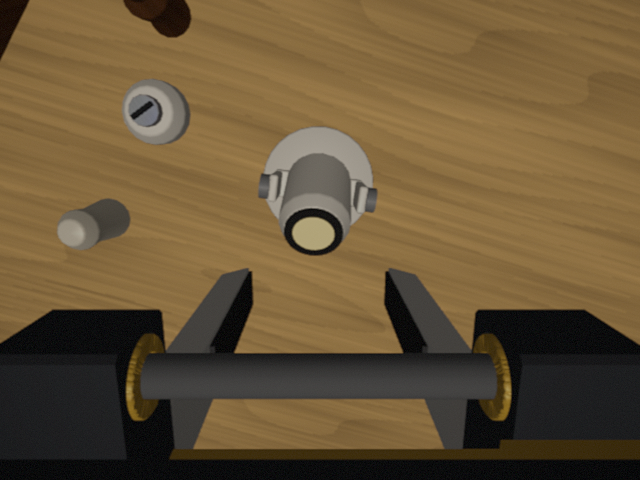

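The lamp mouth is at (314,233) in the wrist picture, and its fit agrees with the top and side fits. Moving over the egg.

Call:
{"fn": "step_arm", "kwargs": {
  "moves": "0.08 -0.13 0 0 0 0 0.28;0.16 -0.26 0 0 0 0 0.28;0.24 -0.39 0 0 0 0 0.28;0.32 -0.52 0.04 0 0 0 0.28;0.416 -0.634 0.08 0 0 0 0.28;0.416 -0.634 0.08 0 0 0 0.28;0.416 -0.634 0.08 0 0 0 0.28;0.416 -0.634 0.08 0 0 0 0.28;0.416 -0.634 0.08 0 0 0 0.28;0.416 -0.634 0.08 0 0 0 0.28"
}}

```text
time: 4.5
tcp_pos: [533.9, -9.1, 225.8]
eef_rot: [3.108, 0.455, 0.001]
force: [1.2, -0.0, 0.0]
opening: 60.3
grip_force: 0.0
```

Call:
{"fn": "step_arm", "kwargs": {
  "moves": "0.08 -0.13 0 0 0 0 0.28;0.16 -0.26 0 0 0 0 0.28;0.24 -0.39 0 0 0 0 0.28;0.32 -0.52 0.04 0 0 0 0.28;0.416 -0.634 0.08 0 0 0 0.28;0.416 -0.634 0.08 0 0 0 0.28;0.416 -0.634 0.08 0 0 0 0.28;0.416 -0.634 0.08 0 0 0 0.28;0.416 -0.634 0.08 0 0 0 0.28;0.416 -0.634 0.08 0 0 0 0.28"
}}

```text
time: 5.5
tcp_pos: [588.0, 172.6, 206.0]
eef_rot: [-3.108, -0.455, -0.001]
force: [-0.0, -0.6, -0.1]
opening: 60.4
grip_force: 0.0
```

Run:
```python
from fit import *
np.set_printoptions(precision=3,suppress=True)
im,d,P,k=cam('wrist'); cv2.imwrite('pics/w2.png',im)
s=env.state();print(s['time'],s['tcp_pos'],s['eef_rot'],s['joint_pos'],s['opening'])
for r in env.recognise('egg_small','wrist')[:3]:
    c=np.array(r['centre']).astype(int);print(r['conf'],c,P[c[0],c[1]])
e=fit_egg(P,np.array([587.5,172.4]));print(e)
m=(np.hypot(P[...,0]-e[0][0],P[...,1]-e[0][1])<45)&(np.hypot(P[...,0]-e[0][0],P[...,1]-e[0][1])>25);print('slab z',np.nanmedian(P[m][:,2]))
R=Ro.from_rotvec(s['eef_rot']).as_matrix(); print('tool dxyz/250 to TCP z34',R.T@(np.array([e[0][0],e[0][1],34])-s['tcp_pos'])/250)
```

```text
5.55 [588.    172.816 205.916] [-3.108 -0.455 -0.001] [ 0.226  0.441  1.329 -0.     1.372  1.506] 60.2564862264597
0.79 [220 316] [591.565 175.42   67.147]
0.66 [414 295] [397.583 139.056  35.943]
0.55 [97 29] [616.565 420.388  39.591]
(array([586.724, 172.302,  -0.451]), 1419, np.float64(0.3310275828066449))
slab z 320.65404065504157
tool dxyz/250 to TCP z34 [-0.006  0.     0.688]
```

View pics/w2.png

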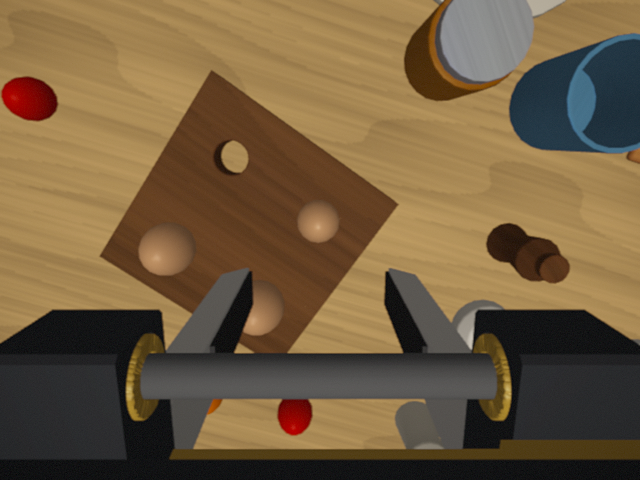

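Wrist view: the small egg is at (220,316), centred between the fingers, and they have clear paths down. Descending.

Call:
{"fn": "step_arm", "kwargs": {
  "moves": "-0.006 0 0.12 0 0 0 0.28;-0.006 0 0.24 0 0 0 0.28;-0.006 0 0.36 0 0 0 0.28;-0.006 0 0.45 0 0 0 0.28;-0.006 0 0.52 0 0 0 0.28;-0.006 0 0.58 0 0 0 0.28;-0.006 0 0.63 0 0 0 0.28;-0.006 0 0.67 0 0 0 0.28;-0.006 0 0.685 0 0 0 0.28;-0.006 0 0.685 0 0 0 0.28"
}}

```text
time: 6.6
tcp_pos: [586.5, 173.0, 34.0]
eef_rot: [3.108, 0.457, -0.0]
force: [-0.6, -0.7, 0.0]
opening: 60.3
grip_force: 0.0
```

Call:
{"fn": "step_arm", "kwargs": {
  "moves": "0 0 0 0 0 0 0.1;0 0 0 0 0 0 0;0 0 0 0 0 0 -0.1;0 0 0 0 0 0 -0.17;0 0 0 0 0 0 -0.22;0 0 0 0 0 0 -0.27;0 0 0 0 0 0 -0.35;0 0 0 0 0 0 -0.5;0 0 0 0 0 0 -0.6;0 0 0 0 0 0 -0.6",
  "force": 6
}}

```text
time: 7.6
tcp_pos: [586.6, 172.9, 34.3]
eef_rot: [3.108, 0.457, 0.0]
force: [1.0, -2.8, 1.3]
opening: 35.9
grip_force: 6.0
```

Call:
{"fn": "step_arm", "kwargs": {
  "moves": "0 0 -0.01 0 0 0 -0.6;0 0 -0.03 0 0 0 -0.6;0 0 -0.06 0 0 0 -0.6;0 0 -0.12 0 0 0 -0.6;0 0 -0.2 0 0 0 -0.6;0 0 -0.3 0 0 0 -0.6;0 0 -0.4 0 0 0 -0.6;0 0 -0.5 0 0 0 -0.6;0 0 -0.58 0 0 0 -0.6;0 0 -0.6 0 0 0 -0.6",
  "force": 6.5
}}

```text
time: 8.6
tcp_pos: [587.3, 173.3, 187.8]
eef_rot: [-3.108, -0.457, -0.007]
force: [0.1, -0.8, -0.6]
opening: 35.5
grip_force: 6.5
```

Run:
```python
from fit import *
np.set_printoptions(precision=3,suppress=True)
im,d,P,k=cam('wrist'); cv2.imwrite('pics/w3.png',im[150:480])
s=env.state();print(s['time'],s['tcp_pos'],s['eef_rot'],s['joint_pos'],s['opening'],s['grip_force'])
R=Ro.from_rotvec(s['eef_rot']).as_matrix(); T=(P-s['tcp_pos'])@R
m=(np.abs(T[...,0])<30)&(np.abs(T[...,1])<17)&(np.abs(T[...,2]+10)<40); q=T[m]
print(len(q),q.min(0),q.max(0),q.mean(0))
```

```text
8.65 [587.059 173.275 186.848] [-3.108 -0.457 -0.006] [0.227 0.451 1.358 0.    1.329 1.506] 35.39030323389128 6.500003162655048
5490 [-13.305 -16.872 -36.731] [18.337 16.941 -3.245] [  6.18    0.031 -25.687]
```

View pics/w3.png

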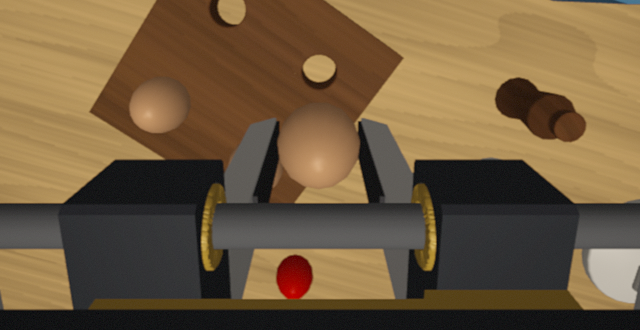

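Egg is held cleanly (about (317,145) in the crop). I fit its pose in the hand, then work out the target.

```bash
cat > held.py <<'E'
from fit import *
def held(P,s):
    R=Ro.from_rotvec(s['eef_rot']).as_matrix(); T=((P-s['tcp_pos'])@R)
    m=(np.abs(T[...,0])<28)&(np.abs(T[...,1])<15.5)&(np.abs(T[...,2]+15)<30); q=T[m]
    def res(p):  # p: equator centre xyz in tool, tilt about x,y ; egg z = -tool z tilted
        w=(q-p[:3])@(Ro.from_rotvec([p[3],p[4],0]).as_matrix()@np.diag([1,-1,-1]))
        c=np.where(w[:,2]>0,25,21); return 18*(np.sqrt((w[:,0]**2+w[:,1]**2)/324+(w[:,2]/c)**2)-1)
    r=least_squares(res,[0,0,-9.5,0,0],loss='soft_l1'); p=r.x
    ez=Ro.from_rotvec([p[3],p[4],0]).as_matrix()@[0,0,-1]
    return R,p,ez,p[:3]-21*ez,len(q),np.median(abs(res(p)))
M=np.array([479.2,-187.4,135.2]); a=np.array([-.432,-.068,.9]); a/=np.linalg.norm(a)
def target(s,ez,o,gap):
    R=Ro.from_rotvec(s['eef_rot']).as_matrix(); w=R@ez
    Q=Ro.align_vectors([a],[w])[0]
    ax=np.cross(w,a); n=np.linalg.norm(ax); Q=Ro.from_rotvec(ax/n*np.arctan2(n,w@a)) if n>1e-6 else Ro.identity()
    R2=Q.as_matrix()@R; t2=M+gap*a-R2@o
    return t2,R.T@(t2-s['tcp_pos'])/250,R.T@Q.as_rotvec()/2
E
python3 - <<'E'
from held import *
np.set_printoptions(precision=3,suppress=True)
im,d,P,k=cam('wrist'); s=env.state()
R,p,ez,o,n,r=held(P,s); print(p,ez,o,n,r)
for e,oo in ((ez,o),(np.array([0,0,-1.]),np.array([0,0,p[2]+21]))):
    for g in (20,80): print(g,*target(s,e,oo,g))
E
```

```text
[ 0.114  0.019 -9.981 -0.004 -0.027] [ 0.027 -0.004 -1.   ] [-0.46   0.1   11.011] 5346 0.2945015070855822
20 [ 465.928 -189.409  163.166] [-0.88   1.25   0.087] [-0.029  0.237 -0.002]
80 [ 440.025 -193.486  217.132] [-0.983  1.236 -0.129] [-0.029  0.237 -0.002]
20 [ 465.808 -189.508  163.1  ] [-0.88   1.25   0.087] [-0.031  0.223 -0.   ]
80 [ 439.904 -193.585  217.066] [-0.984  1.236 -0.129] [-0.031  0.223 -0.   ]
```

Call:
{"fn": "step_arm", "kwargs": {
  "moves": "-0.02 0.03 -0.06 0 0 0 -0.6;-0.07 0.09 -0.13 0 0 0 -0.6;-0.14 0.18 -0.13 0 0 0 -0.6;-0.21 0.27 -0.13 0 0 0 -0.6;-0.28 0.36 -0.13 0 0 0 -0.6;-0.35 0.45 -0.13 0 0 0 -0.6;-0.42 0.54 -0.13 0 0 0 -0.6;-0.47 0.6 -0.13 0 0 0 -0.6;-0.49 0.62 -0.13 0 0 0 -0.6;-0.49 0.62 -0.13 0 0 0 -0.6"
}}

```text
time: 9.7
tcp_pos: [513.5, -11.2, 216.9]
eef_rot: [-3.108, -0.455, 0.0]
force: [0.3, 0.5, -0.5]
opening: 35.5
grip_force: 6.5
```

Call:
{"fn": "step_arm", "kwargs": {
  "moves": "-0.04 0.05 0 -0.002 0.02 0 -0.6;-0.12 0.14 0 -0.006 0.05 0 -0.6;-0.2 0.24 0 -0.01 0.08 0 -0.6;-0.28 0.34 0 -0.014 0.11 0 -0.6;-0.36 0.44 0 -0.018 0.14 0 -0.6;-0.43 0.53 0 -0.022 0.17 0 -0.6;-0.47 0.59 0 -0.025 0.2 0 -0.6;-0.49 0.61 0 -0.028 0.225 0 -0.6;-0.49 0.616 0 -0.029 0.235 0 -0.6;-0.49 0.616 0 -0.029 0.235 0 -0.6"
}}

```text
time: 10.7
tcp_pos: [440.9, -193.1, 216.6]
eef_rot: [-3.011, -0.442, -0.733]
force: [0.3, 0.8, 0.2]
opening: 35.4
grip_force: 6.5
```

Run:
```python
from held import *
np.set_printoptions(precision=3,suppress=True)
im,d,P,k=cam('wrist'); cv2.imwrite('pics/w4.png',im); s=env.state()
print(s['time'],s['tcp_pos'],s['joint_pos'],s['opening'],s['grip_force'])
R,p,ez,o,n,r=held(P,s); print(p,ez,o,n,r)
print('lamp',*fit_lamp(P,np.array([501,-184.])))
for g in (20,80): print(g,*target(s,ez,o,g))
```

```text
10.75 [ 441.103 -192.876  216.754] [-0.685 -0.061  1.97   0.434  0.956  0.39 ] 35.39543707904148 6.4999784814426675
[-0.526  0.254 -8.379 -0.008 -0.028] [ 0.028 -0.008 -1.   ] [-1.11   0.417 12.612] 5353 0.2992732856014291
lamp [ 501.291 -184.272    0.502    0.452   -3.006] [-0.433 -0.059  0.9  ] 5126 0.7439018358693321 [ 478.786 -187.337  135.279]
20 [ 465.673 -189.106  164.869] [-0.006  0.001  0.23 ] [0.002 0.003 0.   ]
80 [ 439.77  -193.184  218.835] [-0.001  0.    -0.01 ] [0.002 0.003 0.   ]
```

View pics/w4.png

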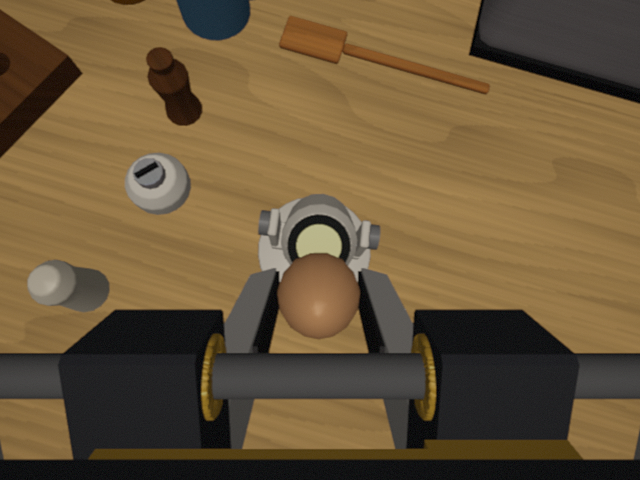

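The held egg (318,295) is in line with the lamp mouth (320,245), and the lamp hasn't moved. Final approach.

Call:
{"fn": "step_arm", "kwargs": {
  "moves": "-0.001 0 0.03 0 0 0 -0.6;-0.002 0 0.06 0 0 0 -0.6;-0.003 0 0.09 0 0 0 -0.6;-0.004 0 0.12 0 0 0 -0.6;-0.005 0 0.15 0 0 0 -0.6;-0.005 0 0.18 0 0 0 -0.6;-0.006 0 0.2 0 0 0 -0.6;-0.006 0 0.22 0 0 0 -0.6;-0.006 0 0.23 0 0 0 -0.6;-0.006 0 0.23 0 0 0 -0.6"
}}

```text
time: 11.75
tcp_pos: [465.4, -189.3, 164.6]
eef_rot: [-3.011, -0.442, -0.734]
force: [-0.6, -0.3, -0.0]
opening: 35.7
grip_force: 6.5
```

Run:
```python
from held import *
np.set_printoptions(precision=3,suppress=True)
im,d,P,k=cam('wrist'); s=env.state()
print(s['time'],s['tcp_pos'],s['opening'],s['grip_force'],s['force'])
R,p,ez,o,n,r=held(P,s); print(p,n,r)
w=R@o+s['tcp_pos']-M; print('gap',w@a,'lateral',w-(w@a)*a,'angle',np.arccos((R@ez)@a))
im,d,P,k=cam('side'); cv2.imwrite('pics/s5.png',cv2.resize(im[90:250,290:450],None,fx=3,fy=3))
```

```text
11.8 [ 465.34  -189.383  164.849] 35.42531156968213 6.499956578481942 [-0.528 -0.537  0.1  ]
[-0.313  0.041 -8.153 -0.005 -0.027] 5362 0.2989271936451384
gap 19.93047519464167 lateral [-0.191 -0.032 -0.094] angle 0.0058637797175988635
```

View pics/s5.png

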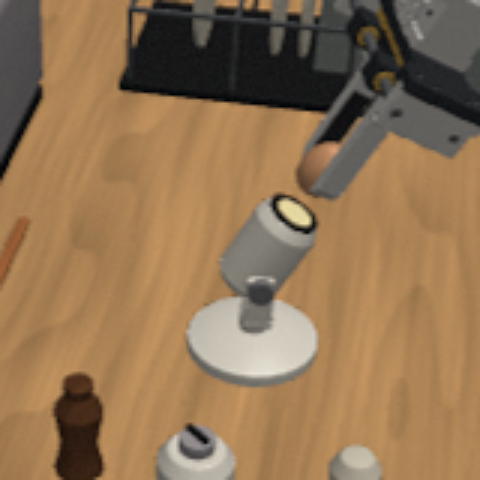

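The side crop shows the egg at (320,170) facing the lamp mouth at (295,212), clear of it and in line. One settling call, then I hand in.

Call:
{"fn": "step_arm", "kwargs": {
  "moves": "0 0 0 0 0 0 -0.6;0 0 0 0 0 0 -0.6;0 0 0 0 0 0 -0.6;0 0 0 0 0 0 -0.6;0 0 0 0 0 0 -0.6;0 0 0 0 0 0 -0.6;0 0 0 0 0 0 -0.6;0 0 0 0 0 0 -0.6;0 0 0 0 0 0 -0.6;0 0 0 0 0 0 -0.6"
}}

```text
time: 12.85
tcp_pos: [465.3, -189.4, 164.8]
eef_rot: [-3.011, -0.442, -0.734]
force: [-0.3, -0.1, 0.6]
opening: 35.9
grip_force: 6.5
```

```bash
python3 -c "
from workcell import env
print(env.sign_off())"
```

```text
the job is handed in; nothing more can be done
None
```

I handed the job in at about 13 s with the small egg held still at 6.5 N, blunt end to the lamp, measured 20 mm clear of the mouth and centred on and in line with the beam; sign-off gave no verdict.

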